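# Hang the check weight on the snap hook and take the reading

### The arm

A 6-joint arm with a two-finger parallel gripper is mounted at the origin on the work surface. World frame = base frame: x ahead of the robot, y to its left, z up, the work surface at z = 0. Lengths are in m, angles in degrees, forces in N, time in s.
With the tool pointing down it reaches from about 0.375 to 0.9 m from the base axis. Payload 3.1 kg.
Tool frame: the origin (TCP) lies on the centre line of the jaws, within the pads' length; the fingertips stand 25 mm ahead of it and the grasp point (between the pads) lies 6 mm ahead of it; z points along the fingers, y is the line along which they close (so a half turn about z gives the same grasp; the last joint's range is limited). The gripper opens to 87 mm and grips with 3 to 60 N. Pads are 19 mm wide; open, the fingers measure 117 mm over their backs; the gripper's body (75 mm by 190 mm) begins 51 mm behind the grasp point.
Start: joints at [-79.154, 30.224, 82.088, -0, 67.689, -10.227], TCP at [0.225, -0.583, 0.248] pointing down, gripper open.
Joint ranges: [-176.69, 176.69], [-43.24, 126.21], [12.49, 139.97], [-82, 262], [0, 151.66], [-163.58, 163.58]. Speed limits (degrees/s): [159.86, 159.86, 180, 180, 180, 180].

### API

Orientations are given as a 3x3 rotation matrix whose columns are the frame's x, y, z axes.
In Python, from rig import bot, cams, models gives the robot as it stands. The module is installed in compiled form; this text tells all that it offers.
- The arm moves only by the shell command python3 -m handwheel 'ROWS' [OPENING]. ROWS is JSON, a list of rows, each a list of 6 numbers: the shift along the world's x, y, z each as a share of 1 m, from -1 to 1, then the turn, a rotation vector about the world's x, y, z each as a share of 2 rad, from -1 to 1. In form: [[dx, dy, dz, wx, wy, wz], ...]. A call has exactly 8 rows; each row is the pose to reach, as a shift and turn from the pose commanded when the call began; what a row does not reach only later rows make up. A row lasts 1/12 s, in which the tool goes at most 41.7 mm and 7.16 degrees, less where a joint would pass 70% of its speed; a pose out of reach is approached as far as the arm can. A call with a number of a shift or a turn outside -1 to 1 is refused whole. A call with a gripper value outside its range is refused whole. OPENING is the opening, from -1 (shut) to 1 (fully open), so that 0 is half open, set as the call begins (- or left out, the last holds). The fingers move at their own pace and stop on an object; the grip force is fixed at half the most. Time passes only in rows, so rows that repeat a pose let the fingers close, or fill a call up. It gives the time, the measured TCP pose, the force, the opening and the grip force at its end, in the units of the state.
- bot.read_state(): the state, without advancing time (a new reading comes with each control period).
- cams.capture(name): name is "side" or "top" or "wrist"; returns (picture, depth): 480x640x3 uint8, blue, green, red; 480x640 float32, m along the optical axis (not along the pixel's ray), 0 where there is no reading.
- cams.calibration(name): a dict with "mtx" (3x3 intrinsics, pixels), "R" (3x3) and "t" (3): a world point X has camera coordinates R X + t; the wrist camera has in their place "tool_from_camera" (4x4, takes a point from camera to tool coordinates, whose origin is the TCP and whose axes are the flange's). Camera axes: x right, y down, z forward; pixel columns grow to the right and rows downward; lengths in m; the calibration is good to about 2 mm. The wrist camera is an equidistant fisheye: a pixel r from the principal point sees the ray r / f radians off the axis. A picture is of the moment at which its call begins: read the wrist's pose just before it. calibration takes no time and is no camera call.
- bot.hand_in(): hands the job in; it is judged then, once.
Trained networks look in the newest picture that a camera, given by its name, has taken for a name from the list of things; names that differ only in an ending like _2 or _b are one class to them, and where a whole thing is asked for, a point or a joint stands for the part that bears it (a point fixed in the world has none). Each returns a list of dicts, best first, with "conf" (0 to 1); they miss things now and then, are a little off and sometimes report something else, mostly with a low value. They report only what shows in the picture. A call takes as long as a camera call.
- models.spot_in(query, camera): "position" ([column, row] in pixels, amid what is visible of it).
- models.tip_of(query, camera): "position" ([column, row] in pixels: a listed point, or the origin of a listed thing).
The state is a dict: "time_s": time; "joint_positions": joint angles; "qvel": joint speeds; "tau": joint torques, N m; "position": TCP position; "tcp_rot": TCP orientation; "force": force on the tool from outside, world axes, zero at the start; "moment": the same for the moment, N m; "opening": opening from 0.0 (shut) to 1.0 (fully open); "grasp_force": force on a finger pad.
Only numpy, scipy, OpenCV 4.12 (cv2) and the standard library are available. Lean on these libraries where they do the work, as an engineer would, in place of code of your own. Each camera call takes 0.05 s, during which the arm holds its last target. There are 200 camera calls.

### The job

Hang the check weight that ends in an eye on the force gauge: push its eye down past the snap hook's sprung gate and let the weight go, so that it hangs freely in the hook with the gate sprung shut above the eye. Then press the button on the read-out box fully down and let it come up again; finish only when the weight has stopped swinging. Leave the other weight and everything else on the bench where they are.

Things in the scene. Friction and masses are not known exactly. Their poses are not given: they have to be found in the camera images.
- eye_bar_mid (a point): Centre of the body of the check weight with an eye: a plain steel bar of square section, body 70 long (x) x 20 wide (y) x 20 mm high (z), 0.2 kg give or take, lying on the bench, so its centre is 10 mm up. x points along the bar to the eye, z up. A 9 mm thick round neck joins the body to the eye, from 35 to 52 mm from this point.
- eye (a point): Centre of the eye at the end of that weight, 66 mm along x from eye_bar_mid, same axes and same height. The eye is a ring of 5 mm round wire, 24 mm hole, 34 mm outside, lying in the bar's x-y plane (flat when the bar lies flat).
- pin_bar_mid (a point): Centre of the body of the other weight: the same 70 x 20 x 20 mm body, but a plain 9 mm round pin, 44 mm long, in place of neck and eye. It is not to be used. The two weights lie side by side; either may be on the left.
- hook_seat (a point): Lowest point of the snap hook, centre of its 6 mm wire, 170 mm above the bench. x from the hook's tip to its shank, away from the robot, z up. The hook is an upturned J in the x-z plane: wire centres at x = -20 (tip side, straight from 14 mm up) and +20 mm (shank), open to above but for the gate. A weight hanging right has its eye's centre about 9 mm below this point, its bar straight below.
- stand: Fixed force-gauge stand that carries the hook; origin on the bench right under hook_seat, same axes. Base plate 12 mm thick, x -45 to 105, y -75 to 145 mm. White beam behind the hook's shank, x 26 to 54 mm, top 239 mm above the bench, running to a 262 mm high column at x = 62, y = 110 mm.
- hook_tip (a point): Top of the hook's upturned tip, 39 mm above hook_seat, at x = -20 mm (robot's side). The eye, held level with its bar on the robot's side, goes down over it: the tip enters the hole and the ring's far side pushes the gate down. The gate is passed once the ring's wire is less than 11 mm above hook_seat (at 6 mm it rests). Let go there, the weight swings down and hangs; the swing dies in about 8 s.
- gate (a joint): Sprung gate of the hook: a 5 mm round steel finger, 39 mm long, hinged on the shank 52 mm above hook_seat, sloping down to the inner side of the tip, 34 mm above hook_seat. 0 = shut, grows (rad) as it is pushed down and inwards, up to 1.05; a light spring, about 1 to 2 N at the ring, shuts it again.
- read_top (a point): Centre of the top of the round push button (28 mm across) on the read-out box, a white box 120 x 150 x 45 mm high with a dark display on its top; the button stands on the box's top, on the robot's side. It is pressed straight down.
- read (a joint): Travel of that button (m): 0 up, 0.006 fully down (about 4 N); springs back.
- vial: small clear vial with a white cap, 28 mm across, 50 mm high; origin under its centre; leave alone
- jar: brown glass jar, 50 mm across, 70 mm high; origin under its centre; leave alone
- beaker: open glass beaker, 66 mm across, 85 mm high; origin under its centre; leave alone
- collar: loose steel collar lying flat, 34 mm across, 12 mm high; origin under its centre; leave alone
- driver: screwdriver with a black handle, 150 mm long, lying on the bench; leave alone

How it is judged (in metres and radians):
On the way, in this order (a step that is already met when the one before it is completed fails the run):
1. the weight with the eye hangs in the snap hook, let go, with the gate shut (it may still swing) (x of eye in the frame of hook_seat between -0.022 and 0.022 m and y of eye in the frame of hook_seat between -0.012 and 0.012 m and z of eye in the frame of hook_seat between -0.016 and 0 m and angle between eye's own x axis and vertical below 0.8 rad and value of joint gate below 0.12 rad and contact force between the fingers and eye_bar below 0.05 N), for 0.2 s.
2. then the read-out's button is pressed down (value of joint read above 0.0045 m), for 0.05 s.
At the end, for the whole second after the job is handed in: The eye hangs in the hook: its centre within 16 mm (x) and 12 mm (y) of hook_seat and 0 to 16 mm below it, bar within 0.35 rad of vertical, gate shut (under 0.12 rad), let go and nearly still (under 0.08 m/s, 1 rad/s); the button is up (under 2 mm) (x of eye in the frame of hook_seat between -0.016 and 0.016 m and y of eye in the frame of hook_seat between -0.012 and 0.012 m and z of eye in the frame of hook_seat between -0.016 and 0 m and angle between eye's own x axis and vertical below 0.35 rad and value of joint gate below 0.12 rad and contact force between the fingers and eye_bar below 0.05 N and linear speed of eye_bar below 0.08 m/s and angular speed of eye_bar below 1 rad/s and value of joint read below 0.002 m); the robot touches nothing.
It fails at once if the other weight is moved by more than 30 mm (distance of pin_bar_mid from where it was at the start of the episode above 0.03 m).
It fails at once if a bystander is moved by more than 40 mm (distance of any of vial, jar, beaker, collar, driver from where it was at the start of the episode above 0.04 m).
It also fails if it takes over 64 s, if anything falls off the work surface, if the arm or the gripper's body presses on something with over 40 N, if the wrist force passes 120 N, or if a joint passes its speed limit or range.

## Working session

There is one attempt and no reset: what is moved stays moved. The work goes in short steps, Python scripts to look and compute and a shell command to move; the robot and the scene stay as the last step left them, time stands still between calls to the robot, and variables do not carry over. Pictures are saved under pics/ and viewed, at most 13 in all, crops included, and the job is handed in when it is done.

```bash
mkdir -p pics
cat > h.py <<'E'
import numpy as np, cv2
from rig import bot, cams, models
def ray(cam,px,st=None):
    c=cams.calibration(cam); K=np.array(c["mtx"]); u,v=px
    a=(u-K[0,2])/K[0,0]; b=(v-K[1,2])/K[1,1]
    if cam=="wrist":
        th=np.hypot(a,b); s=np.sin(th)/th if th>1e-9 else 1
        d=np.array([a*s,b*s,np.cos(th)]); T=np.array(c["tool_from_camera"])
        st=st or bot.read_state(); R=np.array(st["tcp_rot"])
        return R@T[:3,3]+np.array(st["position"]), R@T[:3,:3]@d
    R=np.array(c["R"]);t=np.array(c["t"])
    return -R.T@t, R.T@np.array([a,b,1.])
def atz(cam,px,z,st=None):
    o,d=ray(cam,px,st); return o+d*(z-o[2])/d[2]
def tri(rs):
    A=0;b=0
    for o,d in rs:
        d=d/np.linalg.norm(d);P=np.eye(3)-np.outer(d,d);A=A+P;b=b+P@o
    return np.linalg.solve(A,b)
E
python3 - <<'E'
from h import *
np.set_printoptions(precision=4,suppress=True)
for c in ["top","side"]:
    im,d=cams.capture(c); cv2.imwrite(f"pics/{c}0.png",im)
    for n,z in [("eye_bar_mid",.01),("eye",.01),("pin_bar_mid",.01),("hook_seat",.17),("hook_tip",.209),("read_top",.055),("vial",0),("jar",0),("beaker",0),("collar",0),("driver",.01),("stand",0)]:
        for r in models.tip_of(n,c)[:2]:
            p=r["position"]; print(c,n,round(r["conf"],2),np.round(p,1),atz(c,p,z))
    if c=="side": 
        print(cams.calibration(c))
print(bot.read_state())
E
```

```text
top eye_bar_mid 0.75 [210.3 294.5] [0.4665 0.3318 0.01  ]
top eye_bar_mid 0.69 [332.  300.2] [0.4245 0.0302 0.01  ]
top eye 0.77 [221.7 267.2] [0.533  0.2998 0.01  ]
top eye 0.28 [336.3 202.6] [ 0.6752 -0.0046  0.01  ]
top pin_bar_mid 0.81 [255.2 277.9] [0.4981 0.2173 0.01  ]
top hook_seat 0.88 [331.3 198.1] [0.6412 0.0135 0.17  ]
top hook_tip 0.95 [335.6 203.5] [0.6164 0.0067 0.209 ]
top read_top 0.54 [463.9 278.2] [ 0.4438 -0.2936  0.055 ]
top vial 0.61 [333.3 197.3] [0.6931 0.0014 0.    ]
top vial 0.4 [412.8 301.1] [ 0.4049 -0.1719  0.    ]
top jar 0.83 [226.5 211.3] [0.6807 0.2812 0.    ]
top beaker 0.65 [452.1 192.3] [ 0.6784 -0.3095  0.    ]
top driver 0.91 [171.2 238.4] [0.6192 0.4241 0.01  ]
top driver 0.36 [451.2 194.5] [ 0.6698 -0.3037  0.01  ]
top stand 0.59 [330.9 216.4] [0.6424 0.0124 0.    ]
side eye_bar_mid 0.74 [302.9 401.5] [0.4708 0.3381 0.01  ]
side pin_bar_mid 0.64 [321.4 351.3] [0.4935 0.2067 0.01  ]
side hook_seat 0.87 [291.4 219.8] [0.641  0.0227 0.17  ]
side hook_tip 0.78 [301.5 205.5] [0.6161 0.0249 0.209 ]
side read_top 0.38 [422.1 220.4] [ 0.4394 -0.2988  0
[... 529 characters left out ...]
0.9163, -0.4005, -0.0021],
       [-0.199 ,  0.4599, -0.8654],
       [ 0.3476, -0.7925, -0.5011]]), 't': array([0.5403, 0.2144, 1.1227])}
{'time_s': 1.3, 'joint_positions': array([-79.1539,  30.222 ,  82.0883,   0.0019,  67.6886, -10.2266]), 'qvel': array([-0.0925, -0.0463,  0.0653, -0.0868,  0.0517,  0.0576]), 'tau': array([  0.0018, -44.0012, -17.6982,   0.0634,   0.0507,  -0.    ]), 'position': array([ 0.2248, -0.5832,  0.2476]), 'tcp_rot': array([[ 0.9331,  0.3595,  0.    ],
       [ 0.3595, -0.9331, -0.    ],
       [ 0.    ,  0.    , -1.    ]]), 'force': array([-0.0085, -0.0856,  0.3215]), 'moment': array([ 0.0186, -0.026 ,  0.0184]), 'grasp_force': 0.0, 'opening': 0.9995231753541316}
```

View pics/top0.png

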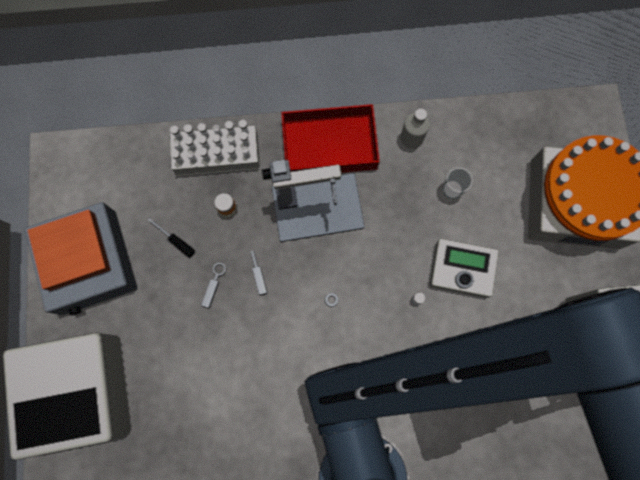

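View pics/side0.png

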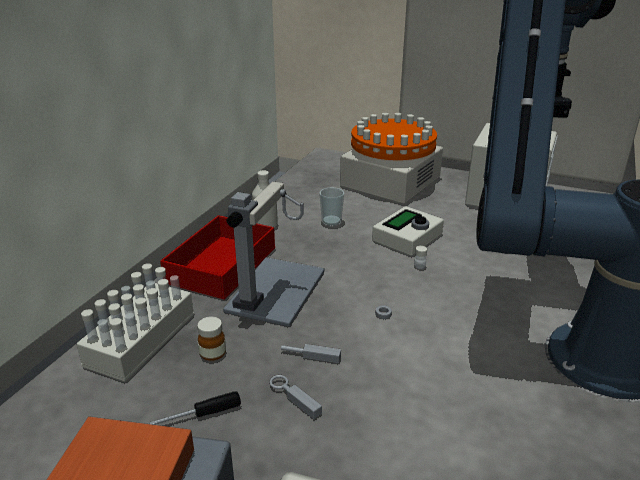

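The eye weight is the left one in the top view (body about (210,292), eye (220,268)). The pin weight is at (258,280), the hook at (333,185–200), and the button at (464,280). I'll carry the gripper high round to the left side.

```bash
python3 -m handwheel '[[0.225,0.233,0.05,0,0,0],[0.225,0.233,0.05,0,0,0],[0.225,0.233,0.05,0,0,0],[0.225,0.233,0.05,0,0,0],[0.225,0.233,0.05,0,0,0],[0.225,0.233,0.05,0,0,0],[0.225,0.233,0.05,0,0,0],[0.225,0.233,0.05,0,0,0]]' 1
python3 -m handwheel '[[0,0.32,0,0,0,-0.2],[0,0.32,0,0,0,-0.2],[0,0.32,0,0,0,-0.2],[0,0.32,0,0,0,-0.2],[0,0.32,0,0,0,-0.2],[0,0.32,0,0,0,-0.2],[0,0.32,0,0,0,-0.2],[0,0.32,0,0,0,-0.2]]'
python3 - <<'E'
from h import *
np.set_printoptions(precision=4,suppress=True)
st=bot.read_state(); im,d=cams.capture("wrist"); cv2.imwrite("pics/w1.png",im); print(st["position"],st["tcp_rot"],cams.calibration("wrist"))
for n,z in [("hook_seat",.17),("hook_tip",.209),("collar",0)]:
    for r in models.tip_of(n,"wrist")[:2]: print(n,r["conf"],r["position"],atz("wrist",r["position"],z,st))
im=cv2.imread("pics/top0.png")
for p in [(278,240),(363,228)]: print(atz("top",p,.012))
E
```

```text
time_s: 1.97
position: [0.4513, -0.348, 0.2982]
tcp_rot: [[0.933, 0.36, 0.001], [0.36, -0.933, -0.0], [0.001, 0.0, -1.0]]
force: [0.2, -0.5, 0.2]
opening: 1.002
grasp_force: 0.0
time_s: 2.63
position: [0.4488, -0.027, 0.2978]
tcp_rot: [[1.0, -0.031, -0.0], [-0.031, -1.0, 0.001], [-0.0, -0.001, -1.0]]
force: [0.0, 0.6, 0.0]
opening: 1.001
grasp_force: 0.0
[ 0.4488 -0.027   0.2978] [[ 0.9995 -0.0309 -0.0002]
 [-0.0309 -0.9995  0.0011]
 [-0.0002 -0.0011 -1.    ]] {'mtx': array([[371.6483,   0.    , 320.3114],
       [  0.    , 371.6483, 238.3146],
       [  0.    ,   0.    ,   1.    ]]), 'tool_from_camera': array([[-0.0004, -0.97  , -0.243 ,  0.0658],
       [ 1.    , -0.0005,  0.0001, -0.0002],
       [-0.0002, -0.243 ,  0.97  , -0.1375],
       [ 0.    ,  0.    ,  0.    ,  1.    ]])}
hook_tip 0.3 [60.1, 202.2] [0.4913 0.1638 0.209 ]
hook_tip 0.3 [445.8, 232.4] [ 0.4593 -0.1086  0.209 ]
collar 0.8 [272.2, 221.1] [0.4286 0.0319 0.    ]
[0.5897 0.1529 0.012 ]
[ 0.6013 -0.0661  0.012 ]
```

View pics/w1.png

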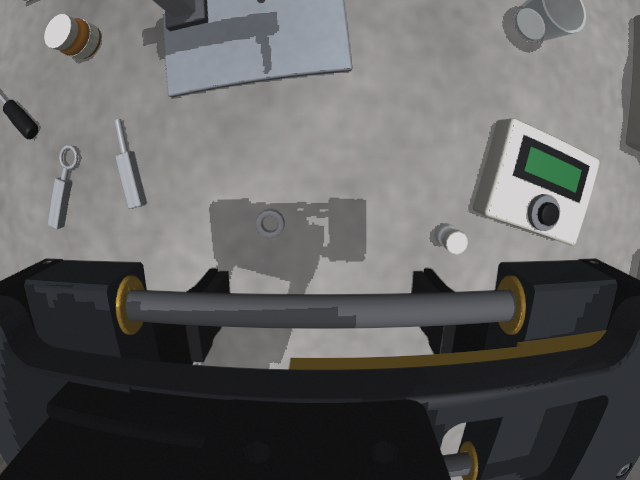

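The wrist view shows the eye weight at (60,200) with its eye at (68,157), and the pin weight at (130,180). I'm moving in closer behind the eye weight for an accurate fix.

```bash
python3 -m handwheel '[[-0.03,0.3,0,0,0,-0.2],[-0.03,0.3,0,0,0,-0.2],[-0.03,0.3,0,0,0,-0.2],[-0.03,0.3,0,0,0,-0.2],[-0.03,0.3,0,0,0,-0.2],[-0.03,0.3,0,0,0,-0.2],[-0.03,0.3,0,0,0,-0.2],[-0.03,0.3,0,0,0,-0.2]]'
python3 -m handwheel '[[-0.02,0.08,-0.1,0,0,0],[-0.02,0.08,-0.1,0,0,0],[-0.02,0.08,-0.1,0,0,0],[-0.02,0.08,-0.1,0,0,0],[-0.02,0.08,-0.1,0,0,0],[-0.02,0.08,-0.1,0,0,0],[-0.02,0.08,-0.1,0,0,0],[-0.02,0.08,-0.1,0,0,0]]'
cat >> h.py <<'E'
def bar(mask_z=.02):
    pass
E
python3 - <<'E'
from h import *
np.set_printoptions(precision=4,suppress=True)
st=bot.read_state(); im,d=cams.capture("wrist"); cv2.imwrite("pics/w2.png",im); print(st["position"],st["joint_positions"])
for n,z in [("eye_bar_mid",.01),("eye",.01),("pin_bar_mid",.01)]:
    for r in models.tip_of(n,"wrist")[:2]: print(n,r["conf"],r["position"],atz("wrist",r["position"],z,st))
E
```

```text
time_s: 3.5
position: [0.4207, 0.2715, 0.2977]
tcp_rot: [[0.908, -0.42, 0.001], [-0.42, -0.908, 0.001], [0.001, -0.001, -1.0]]
force: [-0.5, -0.5, -0.0]
opening: 1.001
grasp_force: 0.0
time_s: 4.17
position: [0.4016, 0.3491, 0.1993]
tcp_rot: [[0.907, -0.421, 0.003], [-0.421, -0.907, 0.001], [0.002, -0.003, -1.0]]
force: [-0.1, 0.7, 0.1]
opening: 1.002
grasp_force: 0.0
[0.4016 0.3491 0.1993] [ 28.9665  26.8204  98.4176  -0.0234  54.5527 143.8682]
eye_bar_mid 0.63 [301.0, 145.6] [0.4703 0.3364 0.01  ]
eye 0.98 [304.4, 70.3] [0.53   0.3053 0.01  ]
pin_bar_mid 0.91 [420.0, 69.7] [0.4905 0.2106 0.01  ]
```

View pics/w2.png

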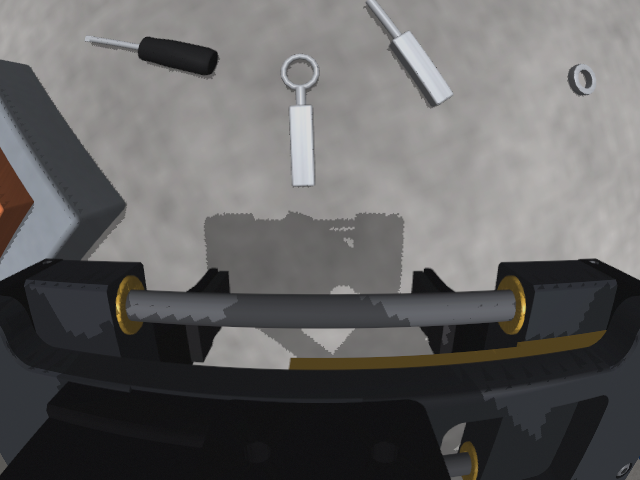

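The eye ring is centred at about (300,72). The bar's top face spans (289,107)–(312,107) to (291,186)–(314,186).

Run:
```python
from h import *
np.set_printoptions(precision=4,suppress=True)
st=bot.read_state(); im=cv2.imread("pics/w2.png")
hsv=cv2.cvtColor(im,cv2.COLOR_BGR2HSV); 
m=((im.min(2)>165)).astype(np.uint8); n,l,s,c=cv2.connectedComponentsWithStats(m)
k=l[150,302]; ys,xs=np.where((l==k)); print(s[k])
b=ys>110
P=np.array([atz("wrist",(x,y),.02,st)[:2] for x,y in zip(xs[b],ys[b])]).astype(np.float32)
(c0,wh,a)=cv2.minAreaRect(P); print("rect",c0,wh,a)
F=np.array([atz("wrist",p,.02,st) for p in [(289,107),(312,107),(314,186),(291,186)]]); print(F, F.mean(0))
e=atz("wrist",(300,72),.01,st); print("eye",e)
ax=(F[0]+F[1]-F[2]-F[3])[:2]; v=e[:2]-F.mean(0)[:2]
print("yaw edge",np.degrees(np.arctan2(*ax[::-1])),np.linalg.norm(ax)/2,"yaw eye",np.degrees(np.arctan2(*v[::-1])),np.linalg.norm(v),"tool",np.degrees(np.arctan2(st['tcp_rot'][1,0],st['tcp_rot'][0,0])))
```

```text
[ 282   54   36  131 2010]
rect (0.46698275208473206, 0.3364570736885071) (0.01795148476958275, 0.06308167427778244) 66.94541931152344
[[0.5029 0.3314 0.02  ]
 [0.4945 0.3139 0.02  ]
 [0.4326 0.3408 0.02  ]
 [0.441  0.3586 0.02  ]] [0.4678 0.3362 0.02  ]
eye [0.5287 0.3098 0.01  ]
yaw edge -23.642405873249906 0.0675712188593316 yaw eye -23.37634363671689 0.0664089773783574 tool -24.827258554037044
```

```bash
python3 -m handwheel '[[0.035,-0.007,0,0,0,0.012],[0.069,-0.014,0,0,0,0.012],[0.069,-0.014,-0.035,0,0,0.012],[0.069,-0.014,-0.07,0,0,0.012],[0.069,-0.014,-0.105,0,0,0.012],[0.069,-0.014,-0.135,0,0,0.012],[0.069,-0.014,-0.16,0,0,0.012],[0.069,-0.014,-0.171,0,0,0.012]]'
python3 -m handwheel '[[0,0,0,0,0,0],[0,0,0,0,0,0],[0,0,0,0,0,0],[0,0,0,0,0,0],[0,0,0,0,0,0],[0,0,0,0,0,0],[0,0,0,0,0,0],[0,0,0,0,0,0]]' -1
python3 -m handwheel '[[0,0,0,0,0,0],[0,0,0,0,0,0],[0,0,0,0,0,0],[0,0,0,0,0,0],[0,0,0,0,0,0],[0,0,0,0,0,0],[0,0,0,0,0,0],[0,0,0,0,0,0]]'
```

```text
time_s: 5.03
position: [0.4672, 0.3347, 0.0249]
tcp_rot: [[0.918, -0.398, -0.005], [-0.398, -0.918, -0.002], [-0.004, 0.004, -1.0]]
force: [-21.5, -14.9, 96.4]
opening: 1.002
grasp_force: 46.6
time_s: 5.7
position: [0.4688, 0.3359, 0.0267]
tcp_rot: [[0.918, -0.397, 0.0], [-0.397, -0.918, 0.0], [0.0, -0.0, -1.0]]
force: [0.7, 0.2, 0.3]
opening: 0.478
grasp_force: 0.0
time_s: 6.37
position: [0.4688, 0.3358, 0.0265]
tcp_rot: [[0.918, -0.397, 0.0], [-0.397, -0.918, 0.0], [0.0, -0.0, -1.0]]
force: [0.1, -0.8, 0.2]
opening: 0.231
grasp_force: 30.0
```

The fingertips met the bench hard (96 N), so I'll descend more gently from here. The bar is gripped: opening 0.231 is about 20 mm, and grip force is 30 N. I'll lift it and go to look at the hook.

```bash
python3 -m handwheel '[[0,0,0.01,0,0,0],[0,0,0.03,0,0,0],[0,0,0.06,0,0,0],[0,0,0.1,0,0,0],[0,0,0.14,0,0,0],[0,0,0.18,0,0,0],[0,0,0.22,0,0,0],[0,0,0.25,0,0,0]]'
python3 -m handwheel '[[0,-0.03,0.02,0,0,0.02],[-0.01,-0.06,0.02,0,0,0.05],[-0.02,-0.1,0.02,0,0,0.09],[-0.02,-0.14,0.02,0,0,0.13],[-0.02,-0.18,0.02,0,0,0.17],[-0.02,-0.22,0.02,0,0,0.2],[-0.02,-0.26,0.02,0,0,0.22],[-0.02,-0.29,0.02,0,0,0.23]]'
python3 -m handwheel '[[0,-0.02,0.0,0,0,0],[0,-0.03,0,0,0,0],[0,-0.03,0,0,0,0],[0,-0.03,0,0,0,0],[0,-0.03,0,0,0,0],[0,-0.03,0,0,0,0],[0,-0.03,0,0,0,0],[0,-0.03,0,0,0,0]]'
python3 - <<'E'
from h import *
np.set_printoptions(precision=4,suppress=True)
st=bot.read_state(); im,d=cams.capture("wrist"); cv2.imwrite("pics/w3.png",im); print(st["position"],st["tcp_rot"],st["joint_positions"])
for n,z in [("hook_seat",.17),("hook_tip",.209),("eye",st["position"][2]-.0165),("stand",0)]:
    for r in models.tip_of(n,"wrist")[:2]: print(n,r["conf"],r["position"],atz("wrist",r["position"],z,st))
E
```

```text
time_s: 7.03
position: [0.4688, 0.3359, 0.2807]
tcp_rot: [[0.918, -0.397, 0.003], [-0.397, -0.918, 0.002], [0.002, -0.003, -1.0]]
force: [0.2, 0.0, -2.4]
opening: 0.228
grasp_force: 30.0
time_s: 7.7
position: [0.4475, 0.0433, 0.2969]
tcp_rot: [[0.999, 0.053, -0.0], [0.053, -0.999, -0.001], [-0.0, 0.001, -1.0]]
force: [1.7, 0.9, -1.6]
opening: 0.23
grasp_force: 30.0
time_s: 8.37
position: [0.4487, 0.0168, 0.2965]
tcp_rot: [[0.999, 0.054, -0.0], [0.054, -0.999, 0.0], [-0.0, -0.0, -1.0]]
force: [-0.2, 0.0, -2.7]
opening: 0.225
grasp_force: 30.0
[0.4487 0.0168 0.2965] [[ 0.9986  0.0536 -0.0002]
 [ 0.0536 -0.9986  0.0002]
 [-0.0001 -0.0002 -1.    ]] [-12.1741  12.7587 102.5714   0.0101  64.6812  74.7509]
stand 0.57 [336.6, 40.7] [0.643  0.0084 0.    ]
stand 0.5 [573.4, 237.1] [ 0.4268 -0.3468  0.    ]
```

View pics/w3.png

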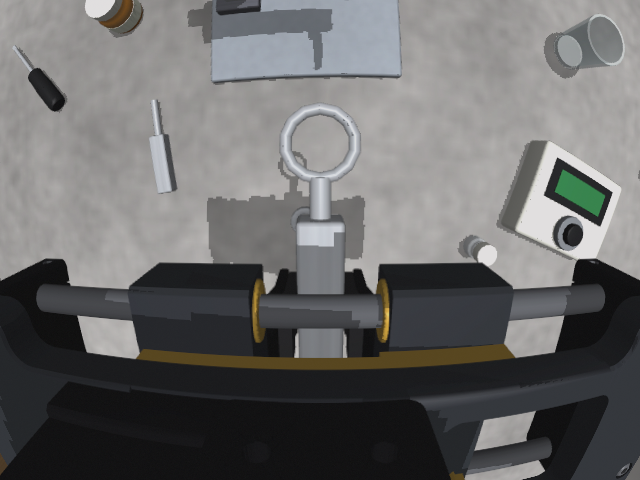

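```bash
python3 -m handwheel '[[0.02,0,0,0,0,0],[0.04,0,0,0,0,0],[0.055,0,0,0,0,0],[0.06,0,0,0,0,0],[0.06,0,0,0,0,0],[0.06,0,0,0,0,0],[0.06,0,0,0,0,0],[0.06,0,0,0,0,0]]'
python3 - <<'E'
from h import *
np.set_printoptions(precision=4,suppress=True)
im=cv2.imread("pics/w3.png")
st=bot.read_state(); s3=dict(st); s3["position"]=np.array([.4487,.0168,.2965])
A=atz("wrist",(213,82),.012,s3);B=atz("wrist",(401,76),.012,s3); d=A-B; L=np.linalg.norm(d); y=d/L; x=np.array([y[1],-y[0],0])
print(A,B,L,"yaw",np.degrees(np.arctan2(x[1],x[0])),"origin",(B+75e-3*L/.22*y+A-145e-3*L/.22*y)/2+.045*x)
print("eye rel tcp",atz("wrist",(320.5,143),.28,s3)-s3["position"])
im,d=cams.capture("wrist"); cv2.imwrite("pics/w4.png",im); print(st["position"])
for n,z in [("hook_seat",.17),("hook_tip",.209),("eye",st["position"][2]-.0165),("stand",0)]:
    for r in models.tip_of(n,"wrist")[:2]: print(n,r["conf"],r["position"],atz("wrist",r["position"],z,st))
E
```

```text
time_s: 9.28
position: [0.5076, 0.016, 0.2964]
tcp_rot: [[0.999, 0.052, -0.001], [0.052, -0.999, 0.0], [-0.001, -0.0, -1.0]]
force: [-0.4, 0.1, -2.2]
opening: 0.225
grasp_force: 30.0
[0.5873 0.1477 0.012 ] [ 0.6033 -0.0669  0.012 ] 0.21525285426067495 yaw 4.246274114759739 origin [0.6427 0.0096 0.012 ]
eye rel tcp [ 0.0674  0.0036 -0.0165]
[0.5076 0.016  0.2964]
hook_seat 0.57 [339.5, 50.3] [0.6441 0.0097 0.17  ]
hook_seat 0.39 [341.6, 67.8] [0.6311 0.0076 0.17  ]
hook_tip 0.57 [339.5, 67.6] [0.6226 0.0106 0.209 ]
stand 0.7 [332.7, 88.3] [0.6428 0.0089 0.    ]
```

View pics/w4.png

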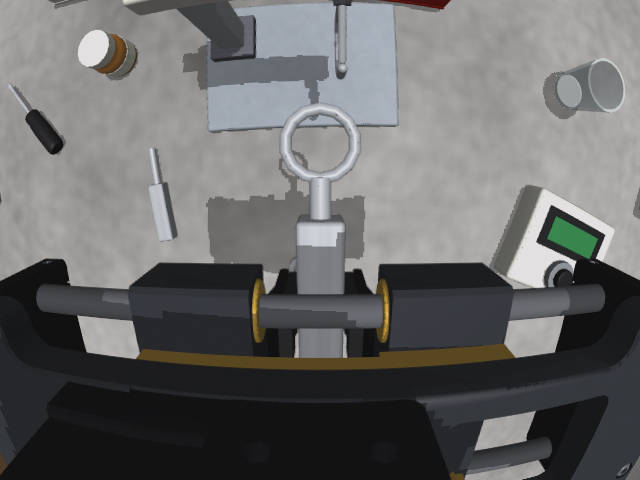

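The tip shows at (342,69) and the shank goes up to (340,8). This agrees with the base-plate corners (209,131) and (398,125). Seat is about (0.643, 0.0097), yaw about 4°. I'll put the eye just above the tip and check.

```bash
python3 -m handwheel '[[0.02,-0.004,0,0,0,0.009],[0.04,-0.01,0,0,0,0.009],[0.052,-0.012,0,0,0,0.009],[0.052,-0.012,-0.02,0,0,0.009],[0.052,-0.012,-0.035,0,0,0.009],[0.052,-0.012,-0.048,0,0,0.009],[0.052,-0.012,-0.052,0,0,0.009],[0.052,-0.012,-0.052,0,0,0.009]]'
python3 - <<'E'
from h import *
np.set_printoptions(precision=4,suppress=True)
st=bot.read_state(); 
im,d=cams.capture("wrist"); cv2.imwrite("pics/w5.png",cv2.resize(im[0:240,180:460],None,fx=2.5,fy=2.5)); print(st["position"],st["tcp_rot"])
for n,z in [("hook_seat",.17),("hook_tip",.209),("eye",st["position"][2]-.0165)]:
    for r in models.tip_of(n,"wrist")[:2]: print(n,r["conf"],r["position"],atz("wrist",r["position"],z,st))
E
```

```text
time_s: 10.2
position: [0.5599, 0.0039, 0.2433]
tcp_rot: [[0.998, 0.07, -0.003], [0.07, -0.998, 0.001], [-0.003, -0.001, -1.0]]
force: [-0.3, -0.2, -3.0]
opening: 0.227
grasp_force: 30.0
[0.5599 0.0039 0.2433] [[ 0.9976  0.0696 -0.003 ]
 [ 0.0697 -0.9976  0.0006]
 [-0.003  -0.0008 -1.    ]]
hook_seat 0.88 [319.6, 114.4] [0.6438 0.0104 0.17  ]
hook_tip 0.92 [318.0, 153.8] [0.6223 0.0095 0.209 ]
```

View pics/w5.png

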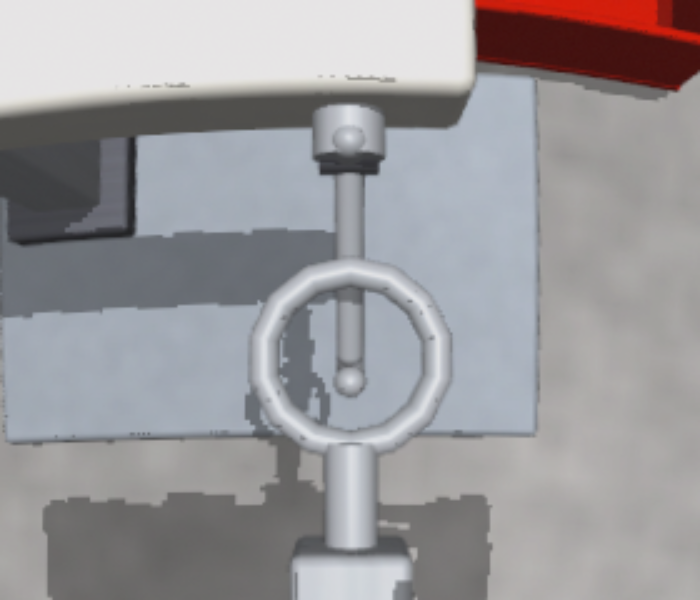

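The tip (349,382 in the crop) lies inside the ring, on its axis and a little towards the bar, and the shank is in line. I'll lower gently.

```bash
python3 -m handwheel '[[0,0,-0.005,0,0,0],[0,0,-0.01,0,0,0],[0,0,-0.015,0,0,0],[0,0,-0.02,0,0,0],[0,0,-0.025,0,0,0],[0,0,-0.03,0,0,0],[0,0,-0.033,0,0,0],[0,0,-0.035,0,0,0]]'
python3 -m handwheel '[[0,0,-0.002,0,0,0],[0,0,-0.004,0,0,0],[0,0,-0.006,0,0,0],[0,0,-0.008,0,0,0],[0,0,-0.01,0,0,0],[0,0,-0.012,0,0,0],[0,0,-0.012,0,0,0],[0,0,-0.012,0,0,0]]'
python3 - <<'E'
from h import *
st=bot.read_state(); print(st["position"],st["tcp_rot"],st["force"],st["moment"])
im,d=cams.capture("wrist"); a=cv2.resize(im[0:240,180:460],None,fx=1.4,fy=1.4)
im,d=cams.capture("side"); b=cv2.resize(im[170:270,230:380],None,fx=2.6,fy=3.36)[:336]; b=cv2.resize(im[180:250,250:340],None,fx=4.2,fy=4.8)
cv2.imwrite("pics/c6.png",np.hstack([a,b[:336]]))
E
```

```text
time_s: 11.07
position: [0.5603, 0.0039, 0.2088]
tcp_rot: [[0.998, 0.07, -0.001], [0.07, -0.998, 0.0], [-0.001, -0.0, -1.0]]
force: [-0.7, -1.0, -0.5]
opening: 0.23
grasp_force: 30.0
time_s: 11.73
position: [0.5609, 0.0038, 0.1975]
tcp_rot: [[0.998, 0.07, 0.0], [0.07, -0.998, 0.0], [0.0, -0.0, -1.0]]
force: [-0.4, -0.2, -1.1]
opening: 0.223
grasp_force: 30.0
[0.56088848 0.00383028 0.19746273] [[ 9.97564757e-01  6.97461713e-02  1.64993603e-04]
 [ 6.97461694e-02 -9.97564771e-01  1.72591421e-05]
 [ 1.65795565e-04 -5.70944011e-06 -9.99999986e-01]] [-0.43654662 -0.21356416 -1.08036915] [-0.02779846  0.0176348  -0.01787796]
```

View pics/c6.png

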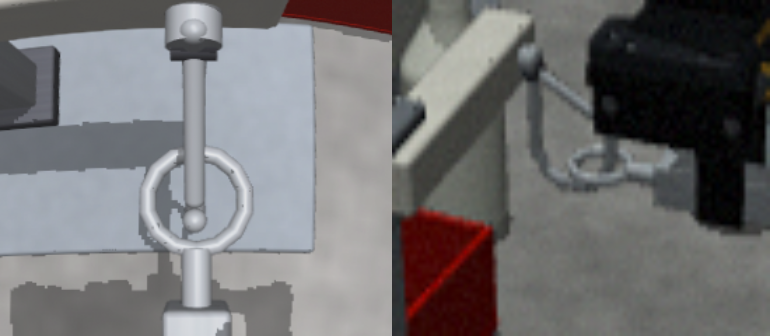

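The ring is down inside the hook with the tip through it, and in the side crop the gate appears to have sprung shut above it. I'll go a few millimetres lower and watch the force.

```bash
python3 -m handwheel '[[0,0,-0.001,0,0,0],[0,0,-0.002,0,0,0],[0,0,-0.003,0,0,0],[0,0,-0.004,0,0,0],[0,0,-0.004,0,0,0],[0,0,-0.004,0,0,0],[0,0,-0.004,0,0,0],[0,0,-0.004,0,0,0]]'
```

```text
time_s: 12.5
position: [0.5608, 0.0038, 0.1936]
tcp_rot: [[0.998, 0.07, 0.0], [0.07, -0.998, -0.0], [0.0, 0.0, -1.0]]
force: [0.1, 0.7, -2.4]
opening: 0.225
grasp_force: 30.0
```

Only the weight itself is felt (−2.4 N), so the gate is passed. Releasing, then retreating up and back.

```bash
python3 -m handwheel '[[0,0,0,0,0,0],[0,0,0,0,0,0],[0,0,0,0,0,0],[0,0,0,0,0,0],[-0.01,0,0.01,0,0,0],[-0.03,0,0.03,0,0,0],[-0.06,0,0.06,0,0,0],[-0.09,0,0.09,0,0,0]]' 1
python3 -m handwheel '[[-0.02,-0.02,0.01,0,0,0],[-0.04,-0.05,0.02,0,0,0],[-0.05,-0.08,0.02,0,0,0],[-0.05,-0.11,0.02,0,0,0],[-0.05,-0.15,0.02,0,0,0],[-0.05,-0.18,0.02,0,0,0],[-0.05,-0.2,0.02,0,0,0],[-0.05,-0.2,0.02,0,0,0]]'
python3 - <<'E'
from h import *
np.set_printoptions(precision=4,suppress=True)
st=bot.read_state()
im,d=cams.capture("side"); a=cv2.resize(im[150:330,220:400],(500,500))
print([(r["conf"],r["position"]) for r in models.tip_of("eye","side")[:2]])
w,d=cams.capture("wrist")
for r in models.tip_of("read_top","wrist")[:2]: print(r["conf"],r["position"],atz("wrist",r["position"],.055,st))
cv2.imwrite("pics/w7.png",w); cv2.imwrite("pics/s7.png",a)
E
```

```text
time_s: 13.17
position: [0.4708, 0.0038, 0.2826]
tcp_rot: [[0.998, 0.07, -0.002], [0.07, -0.998, 0.0], [-0.002, -0.001, -1.0]]
force: [0.5, -0.2, 1.5]
opening: 0.75
grasp_force: 0.0
time_s: 13.83
position: [0.4226, -0.2005, 0.303]
tcp_rot: [[0.998, 0.065, 0.002], [0.065, -0.998, -0.003], [0.002, 0.003, -1.0]]
force: [-0.1, 0.4, -0.1]
opening: 0.996
grasp_force: 0.0
[(0.67, [382.7, 314.3]), (0.61, [293.3, 223.4])]
0.85 [417.2, 200.4] [ 0.4408 -0.3041  0.055 ]
```

View pics/s7.png

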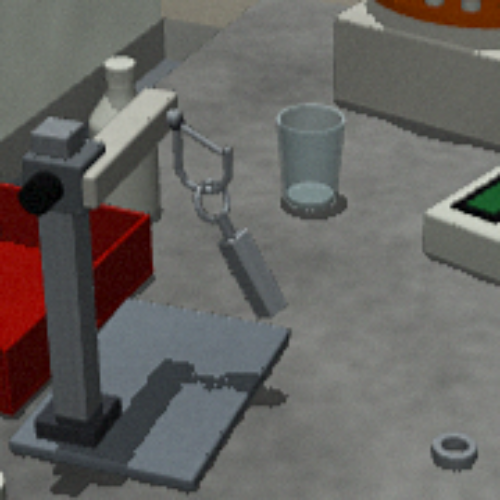

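The weight hangs in the hook, still swinging, with the gate shut. Next I fix the button position from three rays.

Run:
```python
from h import *
np.set_printoptions(precision=4,suppress=True)
st=bot.read_state(); 
rs=[]
for c in ["top","side","wrist"]:
    cams.capture(c)
    r=models.tip_of("read_top",c)[:1]; print(c,r)
    if r: rs.append(ray(c,r[0]["position"],st))
X=tri(rs); print(X,[np.linalg.norm(np.cross(X-o,d/np.linalg.norm(d))) for o,d in rs])
w,d=cams.capture("wrist"); K=cams.calibration("wrist")
u,v=[int(round(t)) for t in r[0]["position"]]
T=np.array(K["tool_from_camera"]);R=np.array(st["tcp_rot"])
o,dd=ray("wrist",(u,v),st); 
fw=R@T[:3,2]
for dv in (-4,0,4):
  for du in (-4,0,4):
    o,dd=ray("wrist",(u+du,v+dv),st); z=d[v+dv,u+du]; print(o+dd*z/(dd@fw))
```

```text
top []
side [{'position': [420.0, 220.0], 'conf': 0.55}]
wrist [{'position': [418.1, 196.2], 'conf': 0.85}]
[ 0.4443 -0.2972  0.0559] [np.float64(8.995612374261959e-06), np.float64(8.995612374441812e-06)]
[ 0.4495 -0.2891  0.0672]
[ 0.4499 -0.2935  0.067 ]
[ 0.4505 -0.2974  0.0685]
[ 0.4453 -0.2898  0.0665]
[ 0.4457 -0.2941  0.0665]
[ 0.4461 -0.2984  0.0666]
[ 0.4411 -0.2905  0.0656]
[ 0.4416 -0.2944  0.0672]
[ 0.442  -0.2987  0.0671]
```

View pics/w7.png

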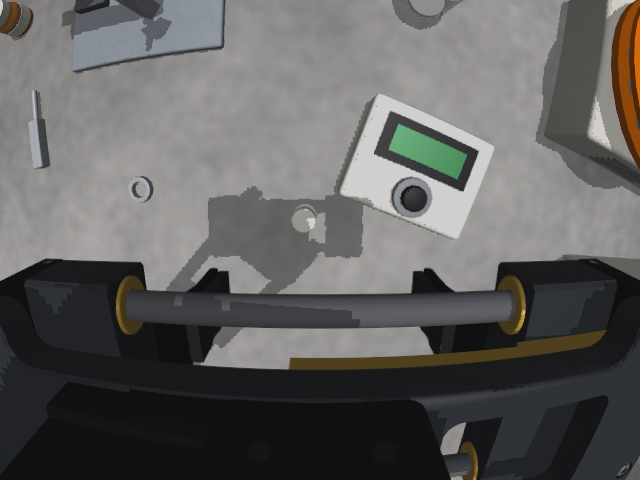

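The button's black cap is at (413,197); with the depth reading (top about 0.066) it lies at about (0.444, −0.291). I'm closing the gripper and moving above it.

```bash
python3 -m handwheel '[[0.01,-0.03,0,0,0,0],[0.021,-0.07,0,0,0,0],[0.021,-0.09,-0.02,0,0,0],[0.021,-0.09,-0.05,0,0,0],[0.021,-0.09,-0.09,0,0,0],[0.021,-0.09,-0.12,0,0,0],[0.021,-0.09,-0.14,0,0,0],[0.021,-0.09,-0.15,0,0,0]]' -1
python3 -m handwheel '[[0,0,-0.005,0,0,0],[0,0,-0.012,0,0,0],[0,0,-0.02,0,0,0],[0,0,-0.028,0,0,0],[0,0,-0.034,0,0,0],[0,0,-0.038,0,0,0],[0,0,-0.04,0,0,0],[0,0,-0.04,0,0,0]]'
python3 - <<'E'
from h import *
np.set_printoptions(precision=4,suppress=True)
st=bot.read_state(); w,d=cams.capture("wrist"); cv2.imwrite("pics/w8.png",w); print(st["position"],st["opening"])
for r in models.tip_of("read_top","wrist")[:2]: print(r["conf"],r["position"],atz("wrist",r["position"],.066,st))
E
```

```text
time_s: 15.05
position: [0.4415, -0.2848, 0.1496]
tcp_rot: [[0.998, 0.07, -0.004], [0.07, -0.998, 0.004], [-0.004, -0.004, -1.0]]
force: [-0.4, -0.8, 0.0]
opening: 0.476
grasp_force: 0.0
time_s: 15.72
position: [0.4427, -0.2861, 0.1122]
tcp_rot: [[0.998, 0.07, -0.0], [0.07, -0.998, 0.0], [-0.0, -0.0, -1.0]]
force: [0.2, 0.8, 0.1]
opening: 0.007
grasp_force: 0.0
[ 0.4427 -0.2861  0.1122] 0.007295396597523384
0.6 [334.1, 279.1] [ 0.4409 -0.2933  0.066 ]
```

View pics/w8.png

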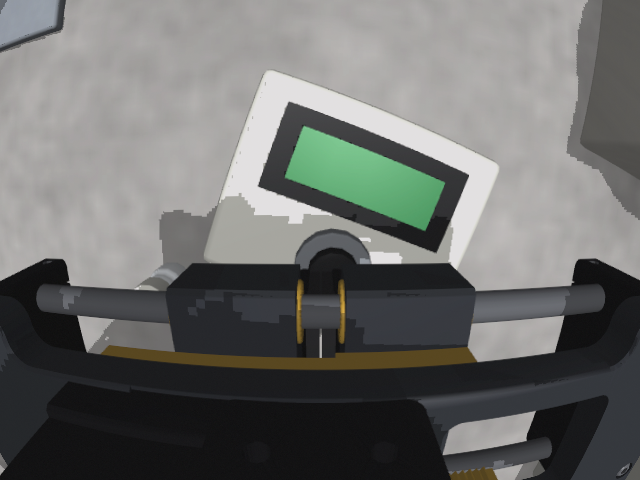

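The button centre is at column ~334, about 6 mm to the right of the closed fingers. I'll correct that and descend in small steps.

```bash
python3 -m handwheel '[[0.002,-0.006,0,0,0,0],[0.002,-0.006,-0.004,0,0,0],[0.002,-0.006,-0.008,0,0,0],[0.002,-0.006,-0.012,0,0,0],[0.002,-0.006,-0.015,0,0,0],[0.002,-0.006,-0.017,0,0,0],[0.002,-0.006,-0.018,0,0,0],[0.002,-0.006,-0.018,0,0,0]]'
python3 -m handwheel '[[0,0,-0.001,0,0,0],[0,0,-0.002,0,0,0],[0,0,-0.003,0,0,0],[0,0,-0.004,0,0,0],[0,0,-0.004,0,0,0],[0,0,-0.004,0,0,0],[0,0,-0.004,0,0,0],[0,0,-0.004,0,0,0]]'
```

```text
time_s: 16.48
position: [0.4446, -0.2919, 0.0941]
tcp_rot: [[0.998, 0.07, -0.001], [0.07, -0.998, 0.001], [-0.001, -0.001, -1.0]]
force: [0.4, -0.1, 0.3]
opening: 0.008
grasp_force: 0.0
time_s: 17.15
position: [0.4449, -0.2922, 0.0906]
tcp_rot: [[0.998, 0.07, 0.0], [0.07, -0.998, -0.0], [0.0, 0.0, -1.0]]
force: [-0.3, 0.1, 1.8]
opening: 0.004
grasp_force: 0.9
```

```bash
python3 -m handwheel '[[0,0,-0.001,0,0,0],[0,0,-0.001,0,0,0],[0,0,-0.002,0,0,0],[0,0,-0.002,0,0,0],[0,0,-0.003,0,0,0],[0,0,-0.003,0,0,0],[0,0,-0.003,0,0,0],[0,0,-0.003,0,0,0]]'
python3 -m handwheel '[[0,0,-0.0005,0,0,0],[0,0,-0.001,0,0,0],[0,0,-0.0015,0,0,0],[0,0,-0.002,0,0,0],[0,0,-0.002,0,0,0],[0,0,-0.002,0,0,0],[0,0,-0.002,0,0,0],[0,0,-0.002,0,0,0]]'
```

```text
time_s: 17.82
position: [0.4449, -0.2923, 0.0875]
tcp_rot: [[0.998, 0.07, 0.0], [0.07, -0.998, -0.0], [0.0, 0.0, -1.0]]
force: [0.5, -0.1, 2.7]
opening: 0.005
grasp_force: 1.6
time_s: 18.48
position: [0.445, -0.2922, 0.0863]
tcp_rot: [[0.998, 0.07, 0.0], [0.07, -0.998, -0.0], [0.0, 0.001, -1.0]]
force: [-0.1, 1.3, 9.7]
opening: 0.003
grasp_force: 4.8
```

```bash
python3 -m handwheel '[[0,0,-0.0005,0,0,0],[0,0,-0.001,0,0,0],[0,0,-0.001,0,0,0],[0,0,-0.001,0,0,0],[0,0,-0.001,0,0,0],[0,0,-0.001,0,0,0],[0,0,-0.001,0,0,0],[0,0,-0.001,0,0,0]]'
python3 -m handwheel '[[0,0,0.002,0,0,0],[0,0,0.004,0,0,0],[0,0,0.006,0,0,0],[0,0,0.01,0,0,0],[0,0,0.02,0,0,0],[0,0,0.04,0,0,0],[0,0,0.07,0,0,0],[0,0,0.1,0,0,0]]'
python3 -m handwheel '[[-0.02,0.01,0.02,0,0,0],[-0.02,0.03,0.06,0,0,0],[-0.02,0.06,0.1,0,0,0],[-0.02,0.09,0.11,0,0,0],[-0.02,0.09,0.11,0,0,0],[-0.02,0.09,0.11,0,0,0],[-0.02,0.09,0.11,0,0,0],[-0.02,0.09,0.11,0,0,0]]'
python3 - <<'E'
from h import *
np.set_printoptions(precision=4,suppress=True)
st=bot.read_state(); w,d=cams.capture("wrist"); print(st["position"],w.shape)
T=np.array(cams.calibration("wrist")["tool_from_camera"]);fw=np.array(st["tcp_rot"])@T[:3,2]
r=models.tip_of("read_top","wrist")[0]; u,v=[int(round(t)) for t in r["position"]]; print(u,v)
for n,line in (("row",[(u+k,v) for k in range(-32,33,3)]),("col",[(u,v+k) for k in range(-30,31,3)])):
    out=[]
    for p in line:
        o,dd=ray("wrist",p,st); X=o+dd*d[p[1],p[0]]/(dd@fw); out.append((np.round(X*1000).astype(int).tolist(),int(w[p[1],p[0]].mean())))
    print(n,*out)
im,_=cams.capture("side"); cv2.imwrite("pics/s9.png",cv2.resize(im[150:330,220:400],(500,500)))
E
```

```text
time_s: 19.15
position: [0.445, -0.2923, 0.0862]
tcp_rot: [[0.998, 0.07, 0.001], [0.07, -0.998, -0.001], [0.001, 0.001, -1.0]]
force: [-1.2, 1.7, 16.1]
opening: 0.007
grasp_force: 8.0
time_s: 19.82
position: [0.4438, -0.2913, 0.1848]
tcp_rot: [[0.998, 0.07, -0.003], [0.07, -0.998, 0.003], [-0.003, -0.003, -1.0]]
force: [0.5, -0.9, 0.4]
opening: 0.004
grasp_force: 0.0
time_s: 20.48
position: [0.4244, -0.2026, 0.2937]
tcp_rot: [[0.998, 0.069, -0.002], [0.069, -0.998, 0.001], [-0.002, -0.001, -1.0]]
force: [0.2, 0.7, 0.2]
opening: 0.006
grasp_force: 0.0
[ 0.4244 -0.2026  0.2937] (480, 640, 3)
413 201
row ([438, -266, 45], 219) ([438, -269, 45], 219) ([439, -272, 44], 84) ([441, -273, 57], 153) ([441, -276, 56], 155) ([441, -279, 60], 36) ([443, -280, 68], 42) ([443, -283, 67], 63) ([443, -286, 68], 62) ([443, -289, 67], 61) ([444, -293, 67], 58) ([444, -295, 68], 54) ([444, -299, 67], 51) ([445, -302, 68], 48) ([445, -305, 67], 104) ([444, -311, 57], 148) ([443, -319, 44], 213) ([443, -322, 45], 219) ([443, -325, 46], 219) ([444, -329, 46], 219) ([444, -332, 45], 219) ([444, -335, 47], 219)
col ([473, -297, 47], 62) ([470, -298, 44], 136) ([467, -297, 47], 219) ([464, -298, 46], 176) ([461, -295, 57], 158) ([458, -295, 57], 156) ([456, -294, 64], 24) ([453, -294, 67], 64) ([450, -294, 67], 62) ([447, -294, 69], 58) ([444, -294, 68], 55) ([441, -295, 67], 53) ([438, -296, 66], 49) ([435, -296, 68], 45) ([432, -296, 68], 40) ([427, -299, 58], 146) ([424, -300, 57], 141) ([418, -303, 45], 220) ([415, -304, 45], 216) ([411, -305, 40], 122) ([399, -317, 0], 167)
```

View pics/s9.png

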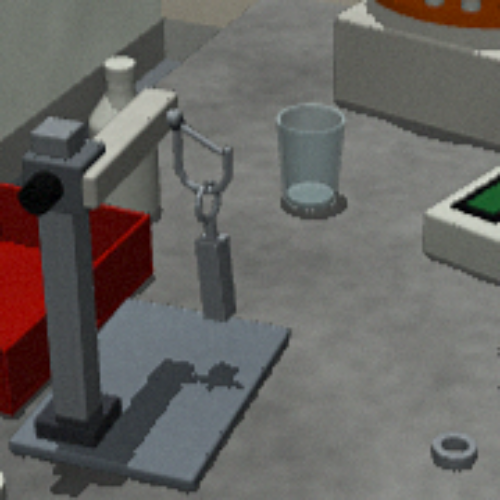

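The button top (67 mm) stands 10 mm above its bezel (57 mm) and stopped at 61 mm, so it went its full 6 mm and is up again. The weight hangs straight with the gate shut. I'll wait for the last of the swing.

```bash
Z() { :; }
python3 -m handwheel '[[0,0,0,0,0,0],[0,0,0,0,0,0],[0,0,0,0,0,0],[0,0,0,0,0,0],[0,0,0,0,0,0],[0,0,0,0,0,0],[0,0,0,0,0,0],[0,0,0,0,0,0]]' >/dev/null
python3 -m handwheel '[[0,0,0,0,0,0],[0,0,0,0,0,0],[0,0,0,0,0,0],[0,0,0,0,0,0],[0,0,0,0,0,0],[0,0,0,0,0,0],[0,0,0,0,0,0],[0,0,0,0,0,0]]' >/dev/null
python3 -m handwheel '[[0,0,0,0,0,0],[0,0,0,0,0,0],[0,0,0,0,0,0],[0,0,0,0,0,0],[0,0,0,0,0,0],[0,0,0,0,0,0],[0,0,0,0,0,0],[0,0,0,0,0,0]]' >/dev/null
python3 -m handwheel '[[0,0,0,0,0,0],[0,0,0,0,0,0],[0,0,0,0,0,0],[0,0,0,0,0,0],[0,0,0,0,0,0],[0,0,0,0,0,0],[0,0,0,0,0,0],[0,0,0,0,0,0]]' >/dev/null
python3 -m handwheel '[[0,0,0,0,0,0],[0,0,0,0,0,0],[0,0,0,0,0,0],[0,0,0,0,0,0],[0,0,0,0,0,0],[0,0,0,0,0,0],[0,0,0,0,0,0],[0,0,0,0,0,0]]' >/dev/null
python3 -m handwheel '[[0,0,0,0,0,0],[0,0,0,0,0,0],[0,0,0,0,0,0],[0,0,0,0,0,0],[0,0,0,0,0,0],[0,0,0,0,0,0],[0,0,0,0,0,0],[0,0,0,0,0,0]]' >/dev/null
python3 -m handwheel '[[0,0,0,0,0,0],[0,0,0,0,0,0],[0,0,0,0,0,0],[0,0,0,0,0,0],[0,0,0,0,0,0],[0,0,0,0,0,0],[0,0,0,0,0,0],[0,0,0,0,0,0]]'
python3 - <<'E'
from h import *
f=[]
for k in range(5):
    f.append(cams.capture("side")[0][150:330,220:400].astype(int).mean(2))
print("frame diffs",[float((abs(a-f[0])>25).sum()) for a in f[1:]], bot.read_state()["time_s"])
E
```

```text
time_s: 25.3
position: [0.4248, -0.2022, 0.2945]
tcp_rot: [[0.998, 0.07, 0.0], [0.07, -0.998, 0.0], [0.0, -0.0, -1.0]]
force: [0.2, -0.1, 1.1]
opening: 0.006
grasp_force: 0.0
frame diffs [0.0, 0.0, 0.0, 0.0] 25.55
```

Nothing in the frame is moving any more, so I'm handing in.

```bash
python3 -c "
from rig import bot
print(bot.hand_in())"
```

```text
the job is handed in; nothing more can be done
None
```

I handed the job in at about 25.6 s, with no verdict returned: the eye weight hangs still in the hook with the gate shut, the button was pressed its full 6 mm and came back up, and the one rough moment was the fingertips touching the bench at 96 N (wrist limit 120 N) during the pick-up.

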